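Stand the tipped varnish bottle and hold the sprung keeper arm shut

TASK

One varnish bottle has tipped over in the bottle lane: stand it upright on its base on the lane board, between the two jars, and let go of it. Then swing the sprung keeper arm (it carries an upright peg to take it by) all the way to its stop, along the lane's open front, and finish while still holding it there against its spring with the fingers, so that I can fit the latch pin. Leave the two jars standing where they are.

Things in the scene. Friction and masses are not known exactly. Their poses are not given: they have to be found in the camera images.
- lane (a point): on the upper face of the bottle lane's board, on its mid-line, 75 mm in from its near edge: a fixed plywood board 170 x 420 mm, its upper face 12 mm above the bench. x: across the lane, away from the robot, towards a 10 mm thick fence along the far edge (inner face at x = +85 mm, top 24 mm above the board); y: along the lane; z up. The near edge (x = -75 mm) is open. The jars stand near y = +165 mm and y = -170 mm
- bottle_mid (a point): half-way up the tipped bottle, on its axis (54 mm from its base): a square amber glass bottle, body 44 x 44 mm and 78 mm tall with flat sides, then a short neck and a black round cap 28 mm across, 108 mm in all, about 200 g. Its z axis runs from base to cap, x and y are square to its flat sides. It starts lying on a flat side on the lane board, the cap pointing roughly along the lane's -y
- jar_near_mid (a point): 26 mm above the base of the jar at the lane's +y end: round, 48 mm across and 58 mm tall, loose, stays where it is
- jar_far_mid (a point): 26 mm above the base of the jar at the lane's -y end: round, 50 mm across and 48 mm tall, loose, stays where it is
- keeper_hinge (a point): on the vertical pivot axis of the keeper arm, at the height of the arm's underside, on a steel post at the +y end of the lane's near edge (x = -82 mm, y = +190 mm from lane). The aluminium arm is 12 mm thick, 16 mm high and reaches 200 mm from the axis; its underside is 60 mm above the bench; the round pivot body (34 mm across) tops out at 90 mm above the bench
- keeper_peg (a point): on the axis of the steel finger peg that stands up from the keeper arm, 150 mm from the pivot axis: round, 14 mm across; it rises 46 mm above the arm's upper face, and this point lies 24 mm above that face (22 mm below the peg's top, 100 mm above the bench)
- keeper (a joint): angle of the keeper arm in rad: 0 sprung open, pointing out of the lane towards the robot's side; grows as the arm swings anticlockwise seen from above; 1.0 is its solid stop, where the arm points along the lane's -y and lies along its open near edge. A spring always drives it back open: at the peg it takes about 2.5 N near 0 and 5.5 N at the stop
There are look-alikes about, which are no part of the job. Leave any blue, pink or purple look-alike of the part that bears bottle_mid alone.

How it is judged:
By the outcome, as a careful person would: the job done as asked, in the order asked, and still so for the second after the job is handed in, while the arm keeps its last pose, push and grip.
It also fails if it takes over 58 s, if anything falls off the work surface, if the arm or the gripper's body presses on something with over 40 N, if the wrist force passes 120 N, or if a joint passes its speed limit or range.

ROBOT

A 6-joint arm with a two-finger parallel gripper is mounted at the origin on the work surface. World frame = base frame: x ahead of the robot, y to its left, z up, the work surface at z = 0. Lengths are in m, angles in degrees, forces in N, time in s.
With the tool pointing down it reaches from about 0.25 to 0.725 m from the base axis. Payload 9.7 kg.
Tool frame: the origin (TCP) lies at the very end of the fingers, on their centre line; the grasp point (between the pads) lies 19 mm behind it; z points along the fingers, y is the line along which they close (so a half turn about z gives the same grasp; the last joint's range is limited). The gripper opens to 85 mm and grips with 20 to 120 N. Pads are 22 mm wide; open, the fingers measure 114 mm over their backs; the gripper's body (76 mm by 85 mm) begins 54 mm behind the grasp point. The pads swing forward as they close: fully open they stand 13 mm farther back than shut.
Start: joints at [-75.974, 4.979, 10.078, 95.1, 0, 90], TCP at [0.133, -0.534, 0.231] pointing down, gripper open.
Joint ranges: [-179.16, 179.16], [-48.56, 103.87], [-65.8, 70.77], [-126.05, 130.52], [-82.76, 87.17], [-180, 180]. Speed limits (degrees/s): [127.2, 127.2, 147.25, 180, 180, 180].

INTERFACE

Orientations are given as [roll, pitch, yaw] about the fixed x, y, z axes, in that order (R = Rz(yaw) Ry(pitch) Rx(roll)).
In Python, from workcell import telemetry, optics, workorder gives the robot as it stands.
- The arm moves only by the shell command python3 -m handwheel 'ROWS' [FORCE]. ROWS is JSON, a list of rows, each an object of numbers: "tx", "ty", "tz": the shift along the tool's x, y, z in m; "ax", "ay", "az": the turn, a rotation vector about the tool's x, y, z in degrees; "jaw": the gripper command: -1 is shut, 1 is fully open, values between are in proportion. A call has exactly 10 rows; each row shifts and turns the commanded pose from where the row before left it, along the tool's axes as they then stand; what a row does not reach is not made up. A row lasts 1/8 s, in which the tool goes at most 62.5 mm and 10.7 degrees, less where a joint would pass 70% of its speed; a pose out of reach is approached as far as the arm can. A call is refused whole if a number of a shift passes 0.0625 or a number of a turn 10.7, either way. A call with a gripper value outside its range is refused whole. The fingers move at their own pace and stop on an object; FORCE is the grip in N (left out, the last holds). Time passes only in rows, so rows that do not move let the fingers close, or fill a call up. It gives the time, the measured TCP pose, the force, the opening and the grip force at its end, in the units of the state.
- telemetry.get_obs(): the state, without advancing time (a new reading comes with each control period).
- optics.camera(name): name is "scene" or "top" or "wrist"; returns a dict with "color" (400x640x3 uint8, red, green, blue), "K" (3x3 intrinsics, pixels), "extrinsics" (4x4, takes a point from camera to world coordinates); the wrist camera has in their place "mount" (4x4, takes a point from camera to tool coordinates, whose origin is the TCP and whose axes are the flange's). Camera axes: x right, y down, z forward; pixel columns grow to the right and rows downward; lengths in m; the calibration is good to about 2 mm. A picture is of the moment at which its call begins: read the wrist's pose just before it. There is no depth.
- workorder.job_done(): hands the job in; it is judged then, once.
The state is a dict: "time": time; "q": joint angles; "qd": joint speeds; "joint_efforts": joint torques, N m; "ee_pos": TCP position; "tcp_rot": TCP orientation; "wrist_force": force on the tool from outside, world axes, zero at the start; "torque": the same for the moment, N m; "opening": finger opening in m; "grasp_force": force on a finger pad.
Only numpy, scipy, OpenCV 4.12 (cv2) and the standard library are available. Lean on these libraries where they do the work, as an engineer would, in place of code of your own. Each camera call takes 0.05 s, during which the arm holds its last target. There are 200 camera calls.

## Working session

There is one attempt and no reset: what is moved stays moved. The work goes in short steps, Python scripts to look and compute and a shell command to move; the robot and the scene stay as the last step left them, time stands still between calls to the robot, and variables do not carry over. Pictures are saved under pics/ and viewed, at most 10 in all, crops included, and the job is handed in when it is done.

```bash
mkdir -p pics; ls; python3 - <<'E'
from workcell import telemetry, optics
import cv2, numpy as np
o=telemetry.get_obs(); print({k:np.round(v,3).tolist() for k,v in o.items()})
for n in("scene","top"):
    c=optics.camera(n); cv2.imwrite(f"pics/{n}0.png",c["color"][:,:,::-1]); print(n,np.round(c["K"],1).tolist(),np.round(c["extrinsics"],3).tolist())
E
```

```text
pics
{'time': 0.0, 'q': [-75.975, 5.011, 10.034, 95.1, 0.002, 90.003], 'qd': [-0.054, -0.022, -0.054, -0.02, -0.03, 0.066], 'joint_efforts': [0.001, -52.038, 46.481, 0.016, 0.0, -0.0], 'ee_pos': [0.133, -0.533, 0.231], 'tcp_rot': [-179.922, -0.002, 14.022], 'wrist_force': [0.052, -0.836, 0.262], 'torque': [0.041, -0.049, 0.046], 'grasp_force': 0.0, 'opening': 0.086}
scene [[488.9, 0.0, 321.5], [0.0, 488.9, 192.8], [0.0, 0.0, 1.0]] [[0.639, 0.416, -0.647, 1.194], [0.769, -0.35, 0.535, -0.432], [-0.004, -0.839, -0.544, 0.604], [0.0, 0.0, 0.0, 1.0]]
top [[451.3, 0.0, 310.5], [0.0, 451.3, 193.0], [0.0, 0.0, 1.0]] [[0.019, -0.997, 0.079, 0.51], [-1.0, -0.017, 0.018, 0.059], [-0.016, -0.08, -0.997, 0.997], [0.0, 0.0, 0.0, 1.0]]
```

View pics/top0.png

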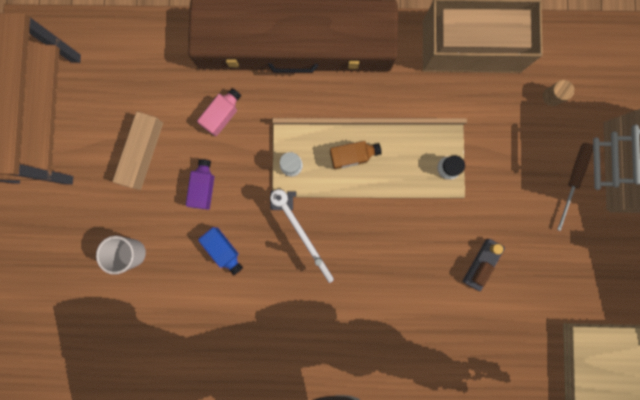

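View pics/scene0.png

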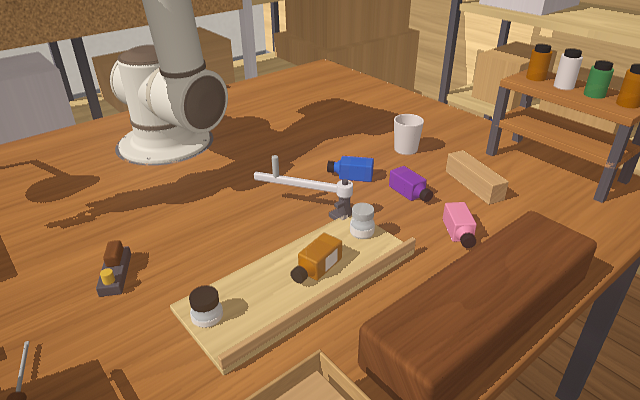

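Candidates for the tipped bottle in the top view are amber (352,154), pink (218,112), purple (201,187) and blue (220,250). I choose the amber one, because it lies on the lane board between the jars with its black cap at (376,150), towards -y. The keeper pivot is at (279,198), with the arm running to (330,280). I'll check the choice in a close crop.

```bash
cat > h.py <<'E'
import numpy as np, cv2
from workcell import telemetry, optics
def cam(n):
    c=optics.camera(n); return c["color"],c["K"],np.array(c["extrinsics"])
def plane(px,K,E,z):
    d=E[:3,:3]@np.linalg.solve(K,[px[0],px[1],1.]); o=E[:3,3]; return o+d*(z-o[2])/d[2]
def proj(p,K,E):
    q=E[:3,:3].T@(np.array(p)-E[:3,3]); u=K@q; return u[:2]/u[2]
E
python3 - <<'E'
from h import *
im,K,E=cam("top")
cr=cv2.resize(im[110:290,262:472],None,fx=3.5,fy=3.5,interpolation=cv2.INTER_CUBIC)[:,:,::-1]
cv2.imwrite("pics/crop1.png",cr[:600])
im2,K2,E2=cam("scene")
cr=cv2.resize(im2[140:370,165:425],None,fx=2.6,fy=2.6,interpolation=cv2.INTER_CUBIC)[:,:,::-1]
cv2.imwrite("pics/crop2.png",cr)
E
```

```text
(no output)
```

View pics/crop1.png

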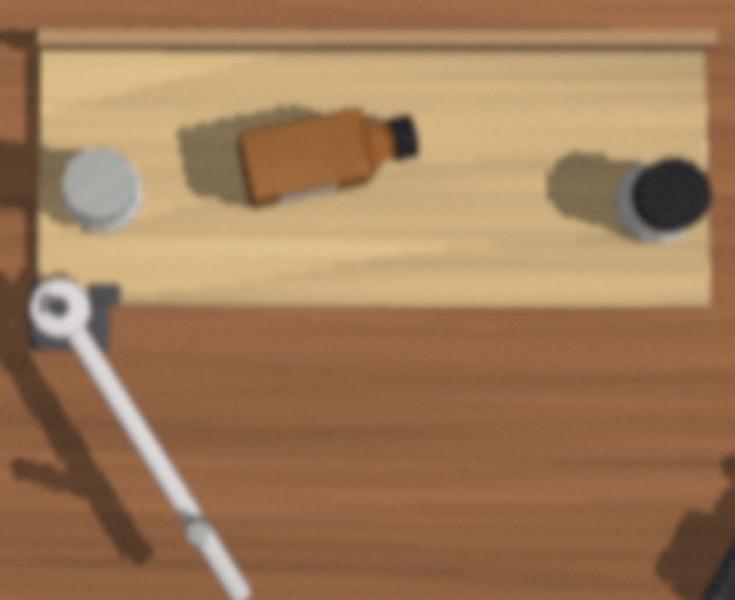

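View pics/crop2.png

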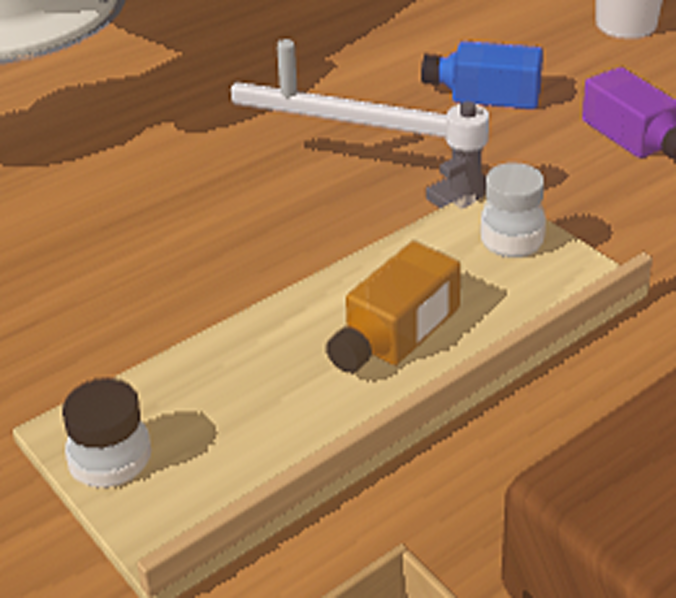

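The crop confirms the choice: amber body with its corners at crop (240,140), (360,110), (378,180) and (256,206), and a black cap at (404,137), lying on the pale board. The jars are at (100,190) and (665,195), and the peg is near (197,530).

```bash
python3 - <<'E'
from h import *
im,K,E=cam("top"); im2,K2,E2=cam("scene")
f=lambda p:(262+p[0]/3.5-.36,110+p[1]/3.5-.36)
g=lambda p:(165+p[0]/2.6-.3,140+p[1]/2.6-.3)
for n,p,z in [("b1",(241,140),.056),("b2",(360,110),.056),("b3",(375,178),.056),("b4",(258,202),.056),("cap",(404,137),.034),
 ("nearR",(710,305),.012),("fenceL",(38,50),.012),("fenceR",(707,50),.012),("farjartop",(671,195),.060),("nearjartop",(99,184),.070),("hinge",(58,306),.090),("armtip",(242,596),.076),("pegbase",(190,518),.076),("pegtop",(199,533),.122)]:
    print("top",n,np.round(plane(f(p),K,E,z),4))
for n,p,z in [("bA",(347,300),.056),("bB",(413,242),.056),("bC",(460,264),.056),("bD",(399,318),.056),("cornNR",(16,432),.012),("pegtop",(286,42),.122),("pegbase",(289,95),.076),("hinge",(468,112),.090),("farjar",(102,400),.060),("nearjar",(515,175),.070)]:
    print("sc",n,np.round(plane(g(p),K2,E2,z),4))
E
```

```text
top b1 [0.6771 0.0357 0.056 ]
top b2 [ 0.6965 -0.0356  0.056 ]
top b3 [ 0.6553 -0.045   0.056 ]
top b4 [0.6397 0.0249 0.056 ]
top cap [ 0.6844 -0.065   0.034 ]
top nearR [ 0.5858 -0.2584  0.012 ]
top fenceL [0.7406 0.1641 0.012 ]
top fenceR [ 0.7468 -0.2578  0.012 ]
top farjartop [ 0.6473 -0.2204  0.06  ]
top nearjartop [0.6469 0.1197 0.07  ]
top hinge [0.5727 0.1404 0.09  ]
top armtip [0.4082 0.0316 0.076 ]
top pegbase [0.4522 0.0623 0.076 ]
top pegtop [0.447  0.0571 0.122 ]
sc bA [ 0.6679 -0.0498  0.056 ]
sc bB [0.6478 0.024  0.056 ]
sc bC [0.6876 0.0329 0.056 ]
sc bD [ 0.704  -0.0348  0.056 ]
sc cornNR [ 0.5932 -0.2578  0.012 ]
sc pegtop [0.451  0.0579 0.122 ]
sc pegbase [0.4548 0.055  0.076 ]
sc hinge [0.5837 0.1327 0.09  ]
sc farjar [ 0.6507 -0.2209  0.06  ]
sc nearjar [0.6482 0.1221 0.07  ]
```

```bash
cat >> h.py <<'E'
from scipy.spatial.transform import Rotation as Ro
from scipy.linalg import logm, expm
def pose():
    o=telemetry.get_obs(); T=np.eye(4); T[:3,3]=o["ee_pos"]; T[:3,:3]=Ro.from_euler("xyz",o["tcp_rot"],degrees=True).as_matrix(); return T
def target(p,az,tilt):
    """bottle-axis azimuth unit d from az deg (from -y toward +x); tool z points toward -d by tilt and down; TCP at p"""
    a=np.radians(az); d=np.array([np.sin(a),-np.cos(a),0]); t=np.radians(tilt)
    z=-d*np.sin(t)-np.array([0,0,1])*np.cos(t); y=np.array([np.cos(a),np.sin(a),0]); T=np.eye(4)
    T[:3,:3]=np.c_[np.cross(y,z),y,z]; T[:3,3]=p; return T
def plan(Tt,n,T0=None):
    T0=pose() if T0 is None else T0
    S=np.real(expm(np.real(logm(np.linalg.inv(T0)@Tt))/n))
    t=np.round(S[:3,3],4); w=np.round(Ro.from_matrix(S[:3,:3]).as_rotvec(degrees=True),2)
    S=np.eye(4);S[:3,3]=t;S[:3,:3]=Ro.from_rotvec(w,degrees=True).as_matrix()
    T=T0@np.linalg.matrix_power(S,n); print(n,"rows: t",t,"a",w,"-> end",np.round(T[:3,3],4)," mid",np.round((T0@np.linalg.matrix_power(S,n//2))[:3,3],3)); return T
E
python3 - <<'E'
from h import *
print(np.round(optics.camera("wrist")["mount"],3).tolist())
plan(target([.66,-.03,.25],14,0),20)
E
```

```text
[[-0.001, -0.961, -0.275, 0.071], [1.0, -0.002, 0.001, -0.0], [-0.001, -0.275, 0.961, -0.142], [0.0, 0.0, 0.0, 1.0]]
20 rows: t [ 0.0394  0.0091 -0.0009] a [-0.  -0.  -4.5] -> end [ 0.6592 -0.0297  0.2492]  mid [ 0.501 -0.391  0.24 ]
```

```bash
R='{"tx":0.0394,"ty":0.0091,"tz":-0.0009,"az":-4.5,"jaw":1}'; python3 -m handwheel '[{"tx":0.0394,"ty":0.0091,"tz":-0.0009,"az":-4.5,"jaw":1},{"tx":0.0394,"ty":0.0091,"tz":-0.0009,"az":-4.5,"jaw":1},{"tx":0.0394,"ty":0.0091,"tz":-0.0009,"az":-4.5,"jaw":1},{"tx":0.0394,"ty":0.0091,"tz":-0.0009,"az":-4.5,"jaw":1},{"tx":0.0394,"ty":0.0091,"tz":-0.0009,"az":-4.5,"jaw":1},{"tx":0.0394,"ty":0.0091,"tz":-0.0009,"az":-4.5,"jaw":1},{"tx":0.0394,"ty":0.0091,"tz":-0.0009,"az":-4.5,"jaw":1},{"tx":0.0394,"ty":0.0091,"tz":-0.0009,"az":-4.5,"jaw":1},{"tx":0.0394,"ty":0.0091,"tz":-0.0009,"az":-4.5,"jaw":1},{"tx":0.0394,"ty":0.0091,"tz":-0.0009,"az":-4.5,"jaw":1}]' 40
python3 -m handwheel '[{"tx":0.0394,"ty":0.0091,"tz":-0.0009,"az":-4.5,"jaw":1},{"tx":0.0394,"ty":0.0091,"tz":-0.0009,"az":-4.5,"jaw":1},{"tx":0.0394,"ty":0.0091,"tz":-0.0009,"az":-4.5,"jaw":1},{"tx":0.0394,"ty":0.0091,"tz":-0.0009,"az":-4.5,"jaw":1},{"tx":0.0394,"ty":0.0091,"tz":-0.0009,"az":-4.5,"jaw":1},{"tx":0.0394,"ty":0.0091,"tz":-0.0009,"az":-4.5,"jaw":1},{"tx":0.0394,"ty":0.0091,"tz":-0.0009,"az":-4.5,"jaw":1},{"tx":0.0394,"ty":0.0091,"tz":-0.0009,"az":-4.5,"jaw":1},{"tx":0.0394,"ty":0.0091,"tz":-0.0009,"az":-4.5,"jaw":1},{"tx":0.0394,"ty":0.0091,"tz":-0.0009,"az":-4.5,"jaw":1}]'
python3 - <<'E'
from h import *
T=pose(); c=optics.camera("wrist"); E=T@np.array(c["mount"]); np.savez("w1",T=T,E=E,K=c["K"],im=c["color"])
cv2.imwrite("pics/w1.png",c["color"][:,:,::-1]); print(np.round(telemetry.get_obs()["q"],1))
E
```

```text
[-76.    5.   10.1  95.1   0.   90. ]$[0]: bad value
$[0]: bad value
```

View pics/w1.png

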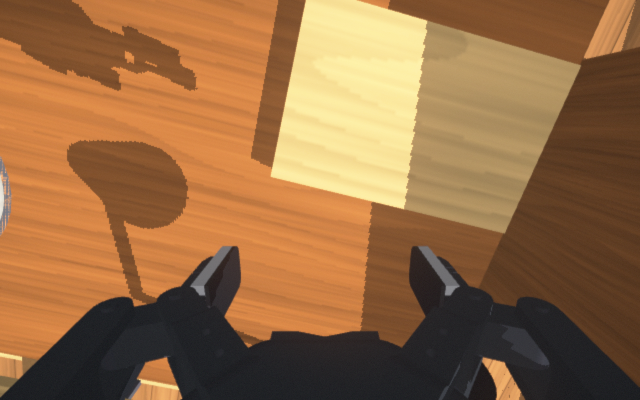

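The rows were refused, so the picture only shows the start view (jaws over the bench). I'll try one row format with every key present.

```bash
python3 -m handwheel '[{"tx":0.0394,"ty":0.0091,"tz":-0.0009,"ax":0,"ay":0,"az":-4.5,"jaw":1},{"tx":0.0394,"ty":0.0091,"tz":-0.0009,"ax":0,"ay":0,"az":-4.5,"jaw":1},{"tx":0.0394,"ty":0.0091,"tz":-0.0009,"ax":0,"ay":0,"az":-4.5,"jaw":1},{"tx":0.0394,"ty":0.0091,"tz":-0.0009,"ax":0,"ay":0,"az":-4.5,"jaw":1},{"tx":0.0394,"ty":0.0091,"tz":-0.0009,"ax":0,"ay":0,"az":-4.5,"jaw":1},{"tx":0.0394,"ty":0.0091,"tz":-0.0009,"ax":0,"ay":0,"az":-4.5,"jaw":1},{"tx":0.0394,"ty":0.0091,"tz":-0.0009,"ax":0,"ay":0,"az":-4.5,"jaw":1},{"tx":0.0394,"ty":0.0091,"tz":-0.0009,"ax":0,"ay":0,"az":-4.5,"jaw":1},{"tx":0.0394,"ty":0.0091,"tz":-0.0009,"ax":0,"ay":0,"az":-4.5,"jaw":1},{"tx":0.0394,"ty":0.0091,"tz":-0.0009,"ax":0,"ay":0,"az":-4.5,"jaw":1}]' 40
```

```text
time: 1.65
ee_pos: [0.5017, -0.3898, 0.2401]
tcp_rot: [-180.0, -0.0, 59.2]
wrist_force: [0.3, -0.5, -0.3]
opening: 0.0854
grasp_force: 0.0
```

```bash
python3 -m handwheel '[{"tx":0.0394,"ty":0.0091,"tz":-0.0009,"ax":0,"ay":0,"az":-4.5,"jaw":1},{"tx":0.0394,"ty":0.0091,"tz":-0.0009,"ax":0,"ay":0,"az":-4.5,"jaw":1},{"tx":0.0394,"ty":0.0091,"tz":-0.0009,"ax":0,"ay":0,"az":-4.5,"jaw":1},{"tx":0.0394,"ty":0.0091,"tz":-0.0009,"ax":0,"ay":0,"az":-4.5,"jaw":1},{"tx":0.0394,"ty":0.0091,"tz":-0.0009,"ax":0,"ay":0,"az":-4.5,"jaw":1},{"tx":0.0394,"ty":0.0091,"tz":-0.0009,"ax":0,"ay":0,"az":-4.5,"jaw":1},{"tx":0.0394,"ty":0.0091,"tz":-0.0009,"ax":0,"ay":0,"az":-4.5,"jaw":1},{"tx":0.0394,"ty":0.0091,"tz":-0.0009,"ax":0,"ay":0,"az":-4.5,"jaw":1},{"tx":0.0394,"ty":0.0091,"tz":-0.0009,"ax":0,"ay":0,"az":-4.5,"jaw":1},{"tx":0.0394,"ty":0.0091,"tz":-0.0009,"ax":0,"ay":0,"az":-4.5,"jaw":1}]'
python3 - <<'E'
from h import *
T=pose(); c=optics.camera("wrist"); E=T@np.array(c["mount"]); np.savez("w1",T=T,E=E,K=c["K"],im=c["color"])
cv2.imwrite("pics/w1b.png",c["color"][:,:,::-1]); print(np.round(telemetry.get_obs()["q"],1))
E
```

```text
time: 2.9
ee_pos: [0.6594, -0.0284, 0.249]
tcp_rot: [-180.0, -0.0, 104.2]
wrist_force: [-0.7, 0.0, -0.9]
opening: 0.0854
grasp_force: 0.0
[-2.100e+00  2.180e+01  3.210e+01  1.003e+02  1.000e-01  7.330e+01]
```

View pics/w1b.png

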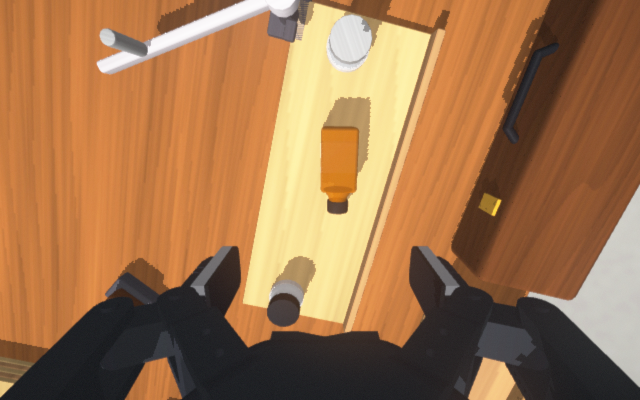

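The wrist view shows the bottle's top face at about (322,127), (357,127), (357,190) and (321,190), with the cap at (338,206). Its axis is upright in the picture, so the tool yaw already matches it. The jars are at (350,42) and (286,300), and the peg top is near (108,36).

```bash
python3 - <<'E'
from h import *
w=np.load("w1.npz"); K,E=w["K"],w["E"]
for n,p,z in [("b1",(322,127.5),.056),("b2",(357,127.5),.056),("b3",(357,190),.056),("b4",(321,190),.056),("cap",(338,206),.034),("cornNR",(244,303),.012),("farjar",(284,310),.06),("nearjar",(351,36),.070),("pegtop",(107,37),.122),("pegbase",(145,48),.076)]:
    print(n,np.round(plane(p,K,E,z),4))
E
```

```text
b1 [0.643  0.0281 0.056 ]
b2 [0.6815 0.0377 0.056 ]
b3 [ 0.7016 -0.0327  0.056 ]
b4 [ 0.6595 -0.0433  0.056 ]
cap [ 0.6873 -0.0643  0.034 ]
cornNR [ 0.5898 -0.2573  0.012 ]
farjar [ 0.6509 -0.2173  0.06  ]
nearjar [0.6497 0.122  0.07  ]
pegtop [0.4499 0.0581 0.122 ]
pegbase [0.4539 0.0604 0.076 ]
```

```bash
python3 - <<'E'
from h import *
Tt=target([.6674,.0106,.0234],14,35); Tp=Tt.copy(); Tp[:3,3]-=.09*Tt[:3,2]
plan(Tp,10)
E
```

```text
10 rows: t [-0.0062  0.0016  0.0143] a [-0.01  3.49  0.06] -> end [ 0.6802 -0.0398  0.0971]  mid [ 0.673 -0.043  0.175]
```

```bash
python3 -m handwheel '[{"tx":-0.0062,"ty":0.0016,"tz":0.0143,"ax":0,"ay":3.5,"az":0,"jaw":1},{"tx":-0.0062,"ty":0.0016,"tz":0.0143,"ax":0,"ay":3.5,"az":0,"jaw":1},{"tx":-0.0062,"ty":0.0016,"tz":0.0143,"ax":0,"ay":3.5,"az":0,"jaw":1},{"tx":-0.0062,"ty":0.0016,"tz":0.0143,"ax":0,"ay":3.5,"az":0,"jaw":1},{"tx":-0.0062,"ty":0.0016,"tz":0.0143,"ax":0,"ay":3.5,"az":0,"jaw":1},{"tx":-0.0062,"ty":0.0016,"tz":0.0143,"ax":0,"ay":3.5,"az":0,"jaw":1},{"tx":-0.0062,"ty":0.0016,"tz":0.0143,"ax":0,"ay":3.5,"az":0,"jaw":1},{"tx":-0.0062,"ty":0.0016,"tz":0.0143,"ax":0,"ay":3.5,"az":0,"jaw":1},{"tx":-0.0062,"ty":0.0016,"tz":0.0143,"ax":0,"ay":3.5,"az":0,"jaw":1},{"tx":-0.0062,"ty":0.0016,"tz":0.0143,"ax":0,"ay":3.5,"az":0,"jaw":1}]' 40
python3 - <<'E'
from h import *
T=target([.6674,.0106,.0234],14,35)
plan(T,10); print(np.round(telemetry.get_obs()["q"],1))
E
```

```text
time: 4.2
ee_pos: [0.6798, -0.0461, 0.0966]
tcp_rot: [180.0, -35.1, 104.0]
wrist_force: [-0.0, 0.7, -0.1]
opening: 0.0855
grasp_force: 0.0
10 rows: t [0.0005 0.0002 0.0093] a [ 0.   -0.01 -0.  ] -> end [0.6679 0.0102 0.0233]  mid [ 0.674 -0.018  0.06 ]
[-15.9  41.1  35.9 104.1  29.9  54.9]
```

```bash
python3 -m handwheel '[{"tx":0.0012,"ty":0.0004,"tz":0.0093,"ax":0,"ay":0,"az":0,"jaw":1},{"tx":0.0012,"ty":0.0004,"tz":0.0093,"ax":0,"ay":0,"az":0,"jaw":1},{"tx":0.0012,"ty":0.0004,"tz":0.0093,"ax":0,"ay":0,"az":0,"jaw":1},{"tx":0.0012,"ty":0.0004,"tz":0.0093,"ax":0,"ay":0,"az":0,"jaw":1},{"tx":0,"ty":0,"tz":0.0093,"ax":0,"ay":0,"az":0,"jaw":1},{"tx":0,"ty":0,"tz":0.0093,"ax":0,"ay":0,"az":0,"jaw":1},{"tx":0,"ty":0,"tz":0.0093,"ax":0,"ay":0,"az":0,"jaw":1},{"tx":0,"ty":0,"tz":0.0093,"ax":0,"ay":0,"az":0,"jaw":1},{"tx":0,"ty":0,"tz":0.0093,"ax":0,"ay":0,"az":0,"jaw":1},{"tx":0,"ty":0,"tz":0.0093,"ax":0,"ay":0,"az":0,"jaw":1}]'
python3 -m handwheel '[{"tx":0,"ty":0,"tz":0,"ax":0,"ay":0,"az":0,"jaw":0.6},{"tx":0,"ty":0,"tz":0,"ax":0,"ay":0,"az":0,"jaw":0.3},{"tx":0,"ty":0,"tz":0,"ax":0,"ay":0,"az":0,"jaw":0},{"tx":0,"ty":0,"tz":0,"ax":0,"ay":0,"az":0,"jaw":-0.3},{"tx":0,"ty":0,"tz":0,"ax":0,"ay":0,"az":0,"jaw":-1},{"tx":0,"ty":0,"tz":0,"ax":0,"ay":0,"az":0,"jaw":-1},{"tx":0,"ty":0,"tz":0,"ax":0,"ay":0,"az":0,"jaw":-1},{"tx":0,"ty":0,"tz":0,"ax":0,"ay":0,"az":0,"jaw":-1},{"tx":0,"ty":0,"tz":0,"ax":0,"ay":0,"az":0,"jaw":-1},{"tx":0,"ty":0,"tz":0,"ax":0,"ay":0,"az":0,"jaw":-1}]' 40
```

```text
time: 5.45
ee_pos: [0.6673, 0.0104, 0.0232]
tcp_rot: [-180.0, -35.0, 104.0]
wrist_force: [0.1, 0.8, -0.5]
opening: 0.0856
grasp_force: 0.0
time: 6.7
ee_pos: [0.6677, 0.0098, 0.0243]
tcp_rot: [179.9, -35.0, 104.0]
wrist_force: [-0.4, -3.4, 5.4]
opening: 0.0434
grasp_force: 41.5
```

```bash
python3 - <<'E'
from h import *
T=plan(target([.667,-.05,.16],14,35),10)
T=plan(target([.668,-.1094,.13],14,-55),10,T)
T=plan(target([.668,-.1094,.048],14,-55),10,T)
E
```

```text
10 rows: t [ 0.003  -0.0015 -0.0144] a [0. 0. 0.] -> end [ 0.667  -0.0501  0.1594]  mid [ 0.667 -0.02   0.092]
10 rows: t [-0.0061 -0.0013  0.0039] a [ 0.01 -9.    0.  ] -> end [ 0.6685 -0.1096  0.1297]  mid [ 0.666 -0.074  0.133]
10 rows: t [ 0.0067 -0.      0.0047] a [-0.  0.  0.] -> end [ 0.6685 -0.1097  0.0479]  mid [ 0.669 -0.11   0.089]
```

```bash
python3 -m handwheel '[{"tx":0.003,"ty":-0.0015,"tz":-0.0144,"ax":0,"ay":0,"az":0,"jaw":-1},{"tx":0.003,"ty":-0.0015,"tz":-0.0144,"ax":0,"ay":0,"az":0,"jaw":-1},{"tx":0.003,"ty":-0.0015,"tz":-0.0144,"ax":0,"ay":0,"az":0,"jaw":-1},{"tx":0.003,"ty":-0.0015,"tz":-0.0144,"ax":0,"ay":0,"az":0,"jaw":-1},{"tx":0.003,"ty":-0.0015,"tz":-0.0144,"ax":0,"ay":0,"az":0,"jaw":-1},{"tx":0.003,"ty":-0.0015,"tz":-0.0144,"ax":0,"ay":0,"az":0,"jaw":-1},{"tx":0.003,"ty":-0.0015,"tz":-0.0144,"ax":0,"ay":0,"az":0,"jaw":-1},{"tx":0.003,"ty":-0.0015,"tz":-0.0144,"ax":0,"ay":0,"az":0,"jaw":-1},{"tx":0.003,"ty":-0.0015,"tz":-0.0144,"ax":0,"ay":0,"az":0,"jaw":-1},{"tx":0.003,"ty":-0.0015,"tz":-0.0144,"ax":0,"ay":0,"az":0,"jaw":-1}]'
python3 -m handwheel '[{"tx":-0.0061,"ty":-0.0013,"tz":0.0039,"ax":0,"ay":-9,"az":0,"jaw":-1},{"tx":-0.0061,"ty":-0.0013,"tz":0.0039,"ax":0,"ay":-9,"az":0,"jaw":-1},{"tx":-0.0061,"ty":-0.0013,"tz":0.0039,"ax":0,"ay":-9,"az":0,"jaw":-1},{"tx":-0.0061,"ty":-0.0013,"tz":0.0039,"ax":0,"ay":-9,"az":0,"jaw":-1},{"tx":-0.0061,"ty":-0.0013,"tz":0.0039,"ax":0,"ay":-9,"az":0,"jaw":-1},{"tx":-0.0061,"ty":-0.0013,"tz":0.0039,"ax":0,"ay":-9,"az":0,"jaw":-1},{"tx":-0.0061,"ty":-0.0013,"tz":0.0039,"ax":0,"ay":-9,"az":0,"jaw":-1},{"tx":-0.0061,"ty":-0.0013,"tz":0.0039,"ax":0,"ay":-9,"az":0,"jaw":-1},{"tx":-0.0061,"ty":-0.0013,"tz":0.0039,"ax":0,"ay":-9,"az":0,"jaw":-1},{"tx":-0.0061,"ty":-0.0013,"tz":0.0039,"ax":0,"ay":-9,"az":0,"jaw":-1}]'
python3 - <<'E'
from h import *
print(np.round(telemetry.get_obs()["q"],1),np.round(pose()[:3,:],4).tolist())
plan(target([.668,-.1094,.048],14,-55),10)
im,K,E=cam("scene"); cv2.imwrite("pics/s2.png",im[:,:,::-1])
E
```

```text
time: 7.95
ee_pos: [0.6669, -0.0502, 0.1598]
tcp_rot: [180.0, -35.0, 104.0]
wrist_force: [-0.0, -0.2, -2.2]
opening: 0.0436
grasp_force: 41.0
time: 9.2
ee_pos: [0.6685, -0.109, 0.1301]
tcp_rot: [179.9, 55.2, 104.0]
wrist_force: [-0.1, -0.6, -3.3]
opening: 0.0435
grasp_force: 41.2
[ 10.9  14.9  -3.5  67.1 -55.1  84.5] [[-0.1382, 0.97, 0.1999, 0.6685], [0.5534, 0.243, -0.7967, -0.109], [-0.8214, 0.0005, -0.5704, 0.1301]]
10 rows: t [ 0.0067 -0.0001  0.0047] a [0.01 0.02 0.  ] -> end [ 0.6676 -0.1095  0.0483]  mid [ 0.668 -0.109  0.089]
```

View pics/s2.png

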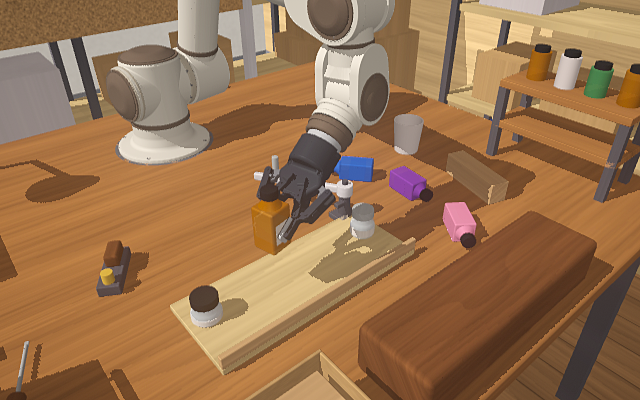

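The bottle hangs upright in the jaws at (270,228) with its cap on top. Both jars, at (205,305) and (363,222), and the keeper are undisturbed. Lowering now.

```bash
python3 -m handwheel '[{"tx":0.0067,"ty":0,"tz":0.0047,"ax":0,"ay":0,"az":0,"jaw":-1},{"tx":0.0067,"ty":0,"tz":0.0047,"ax":0,"ay":0,"az":0,"jaw":-1},{"tx":0.0067,"ty":0,"tz":0.0047,"ax":0,"ay":0,"az":0,"jaw":-1},{"tx":0.0067,"ty":0,"tz":0.0047,"ax":0,"ay":0,"az":0,"jaw":-1},{"tx":0.0067,"ty":0,"tz":0.0047,"ax":0,"ay":0,"az":0,"jaw":-1},{"tx":0.0067,"ty":0,"tz":0.0047,"ax":0,"ay":0,"az":0,"jaw":-1},{"tx":0.0067,"ty":0,"tz":0.0047,"ax":0,"ay":0,"az":0,"jaw":-1},{"tx":0.0067,"ty":0,"tz":0.0047,"ax":0,"ay":0,"az":0,"jaw":-1},{"tx":0.0067,"ty":0,"tz":0.0047,"ax":0,"ay":0,"az":0,"jaw":-1},{"tx":0.0067,"ty":0,"tz":0.0047,"ax":0,"ay":0,"az":0,"jaw":-1}]'
python3 -m handwheel '[{"tx":0.0008,"ty":0,"tz":0.0006,"ax":0,"ay":0,"az":0,"jaw":-1},{"tx":0.0008,"ty":0,"tz":0.0006,"ax":0,"ay":0,"az":0,"jaw":-1},{"tx":0.0008,"ty":0,"tz":0.0006,"ax":0,"ay":0,"az":0,"jaw":-1},{"tx":0.0008,"ty":0,"tz":0.0006,"ax":0,"ay":0,"az":0,"jaw":-1},{"tx":0.0008,"ty":0,"tz":0.0006,"ax":0,"ay":0,"az":0,"jaw":-1},{"tx":0.0008,"ty":0,"tz":0.0006,"ax":0,"ay":0,"az":0,"jaw":-1},{"tx":0.0008,"ty":0,"tz":0.0006,"ax":0,"ay":0,"az":0,"jaw":-1},{"tx":0,"ty":0,"tz":0,"ax":0,"ay":0,"az":0,"jaw":-1},{"tx":0,"ty":0,"tz":0,"ax":0,"ay":0,"az":0,"jaw":-1},{"tx":0,"ty":0,"tz":0,"ax":0,"ay":0,"az":0,"jaw":-1}]'
python3 - <<'E'
from h import *
im,K,E=cam("scene"); cv2.imwrite("pics/s3.png",cv2.resize(im[130:330,165:425],None,fx=3,fy=3,interpolation=cv2.INTER_CUBIC)[:,:,::-1])
E
```

```text
time: 10.5
ee_pos: [0.6684, -0.1093, 0.0468]
tcp_rot: [-180.0, 55.0, 104.0]
wrist_force: [0.2, 0.3, -2.5]
opening: 0.0436
grasp_force: 41.2
time: 11.75
ee_pos: [0.6685, -0.1096, 0.0404]
tcp_rot: [180.0, 55.0, 104.0]
wrist_force: [-0.1, 0.9, -2.5]
opening: 0.0438
grasp_force: 41.2
```

View pics/s3.png

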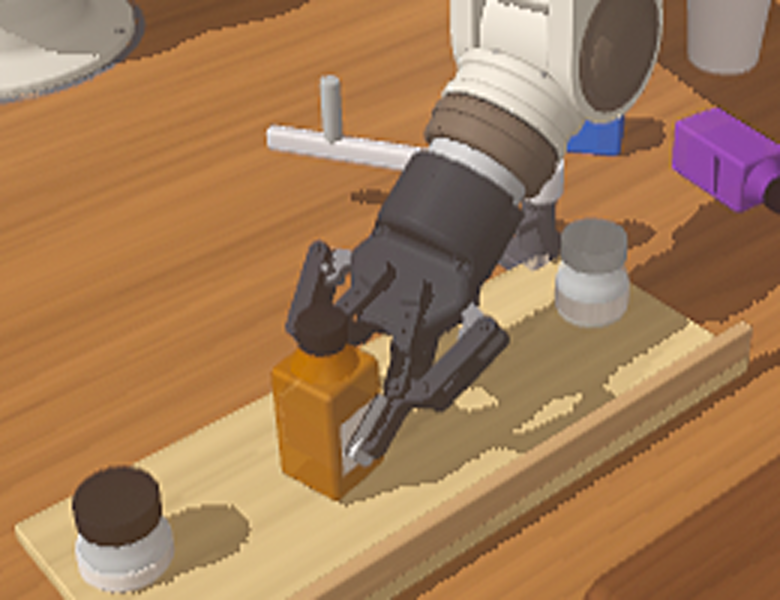

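The bottle stands upright in the grip, its base corner at crop (337,497), a hair above the board with no contact force yet. Creeping down further.

```bash
python3 -m handwheel '[{"tx":0.0008,"ty":0,"tz":0.0006,"ax":0,"ay":0,"az":0,"jaw":-1},{"tx":0,"ty":0,"tz":0,"ax":0,"ay":0,"az":0,"jaw":-1},{"tx":0.0008,"ty":0,"tz":0.0006,"ax":0,"ay":0,"az":0,"jaw":-1},{"tx":0,"ty":0,"tz":0,"ax":0,"ay":0,"az":0,"jaw":-1},{"tx":0.0004,"ty":0,"tz":0.0003,"ax":0,"ay":0,"az":0,"jaw":-1},{"tx":0,"ty":0,"tz":0,"ax":0,"ay":0,"az":0,"jaw":-1},{"tx":0,"ty":0,"tz":0,"ax":0,"ay":0,"az":0,"jaw":-1},{"tx":0,"ty":0,"tz":0,"ax":0,"ay":0,"az":0,"jaw":-1},{"tx":0,"ty":0,"tz":0,"ax":0,"ay":0,"az":0,"jaw":-1},{"tx":0,"ty":0,"tz":0,"ax":0,"ay":0,"az":0,"jaw":-1}]'
```

```text
time: 13.05
ee_pos: [0.6685, -0.1097, 0.0379]
tcp_rot: [-180.0, 55.0, 104.0]
wrist_force: [0.0, 0.3, -2.8]
opening: 0.0438
grasp_force: 41.2
```

```bash
python3 -m handwheel '[{"tx":0.0004,"ty":0,"tz":0.0003,"ax":0,"ay":0,"az":0,"jaw":-1},{"tx":0.0004,"ty":0,"tz":0.0003,"ax":0,"ay":0,"az":0,"jaw":-1},{"tx":0.0004,"ty":0,"tz":0.0003,"ax":0,"ay":0,"az":0,"jaw":-1},{"tx":0.0004,"ty":0,"tz":0.0003,"ax":0,"ay":0,"az":0,"jaw":-1},{"tx":0,"ty":0,"tz":0,"ax":0,"ay":0,"az":0,"jaw":-1},{"tx":0,"ty":0,"tz":0,"ax":0,"ay":0,"az":0,"jaw":-1},{"tx":0,"ty":0,"tz":0,"ax":0,"ay":0,"az":0,"jaw":-1},{"tx":0,"ty":0,"tz":0,"ax":0,"ay":0,"az":0,"jaw":-1},{"tx":0,"ty":0,"tz":0,"ax":0,"ay":0,"az":0,"jaw":-1},{"tx":0,"ty":0,"tz":0,"ax":0,"ay":0,"az":0,"jaw":-1}]'
```

```text
time: 14.3
ee_pos: [0.6687, -0.1098, 0.0366]
tcp_rot: [180.0, 55.0, 104.0]
wrist_force: [-2.8, 2.1, 5.4]
opening: 0.0435
grasp_force: 41.8
```

Contact is made (about 8 N upward). Releasing and backing off along the tool axis, then up.

```bash
python3 -m handwheel '[{"tx":0,"ty":0,"tz":0,"ax":0,"ay":0,"az":0,"jaw":0.1},{"tx":0,"ty":0,"tz":0,"ax":0,"ay":0,"az":0,"jaw":0.2},{"tx":0,"ty":0,"tz":0,"ax":0,"ay":0,"az":0,"jaw":0.4},{"tx":0,"ty":0,"tz":0,"ax":0,"ay":0,"az":0,"jaw":0.6},{"tx":0,"ty":0,"tz":0,"ax":0,"ay":0,"az":0,"jaw":0.8},{"tx":0,"ty":0,"tz":0,"ax":0,"ay":0,"az":0,"jaw":1},{"tx":0,"ty":0,"tz":0,"ax":0,"ay":0,"az":0,"jaw":1},{"tx":0,"ty":0,"tz":0,"ax":0,"ay":0,"az":0,"jaw":1},{"tx":0,"ty":0,"tz":0,"ax":0,"ay":0,"az":0,"jaw":1},{"tx":0,"ty":0,"tz":0,"ax":0,"ay":0,"az":0,"jaw":1}]'
python3 -m handwheel '[{"tx":0,"ty":0,"tz":-0.008,"ax":0,"ay":0,"az":0,"jaw":1},{"tx":0,"ty":0,"tz":-0.01,"ax":0,"ay":0,"az":0,"jaw":1},{"tx":0,"ty":0,"tz":-0.012,"ax":0,"ay":0,"az":0,"jaw":1},{"tx":0,"ty":0,"tz":-0.012,"ax":0,"ay":0,"az":0,"jaw":1},{"tx":0,"ty":0,"tz":-0.012,"ax":0,"ay":0,"az":0,"jaw":1},{"tx":-0.008,"ty":0,"tz":-0.012,"ax":0,"ay":0,"az":0,"jaw":1},{"tx":-0.0246,"ty":0,"tz":-0.0172,"ax":0,"ay":0,"az":0,"jaw":1},{"tx":-0.0246,"ty":0,"tz":-0.0172,"ax":0,"ay":0,"az":0,"jaw":1},{"tx":-0.0246,"ty":0,"tz":-0.0172,"ax":0,"ay":0,"az":0,"jaw":1},{"tx":-0.0246,"ty":0,"tz":-0.0172,"ax":0,"ay":0,"az":0,"jaw":1}]'
python3 - <<'E'
from h import *
im,K,E=cam("top"); cv2.imwrite("pics/t3.png",im[:,:,::-1]); np.save("t3.npy",im)
im,K,E=cam("scene"); cv2.imwrite("pics/s4.png",cv2.resize(im[130:330,165:425],None,fx=3,fy=3,interpolation=cv2.INTER_CUBIC)[:,:,::-1])
E
```

```text
time: 15.55
ee_pos: [0.6685, -0.1098, 0.0359]
tcp_rot: [-180.0, 55.0, 104.0]
wrist_force: [0.1, -0.2, -0.5]
opening: 0.0854
grasp_force: 0.0
time: 16.8
ee_pos: [0.6563, -0.0614, 0.2017]
tcp_rot: [180.0, 55.0, 104.0]
wrist_force: [0.4, -0.3, -0.3]
opening: 0.0853
grasp_force: 0.0
```

View pics/s4.png

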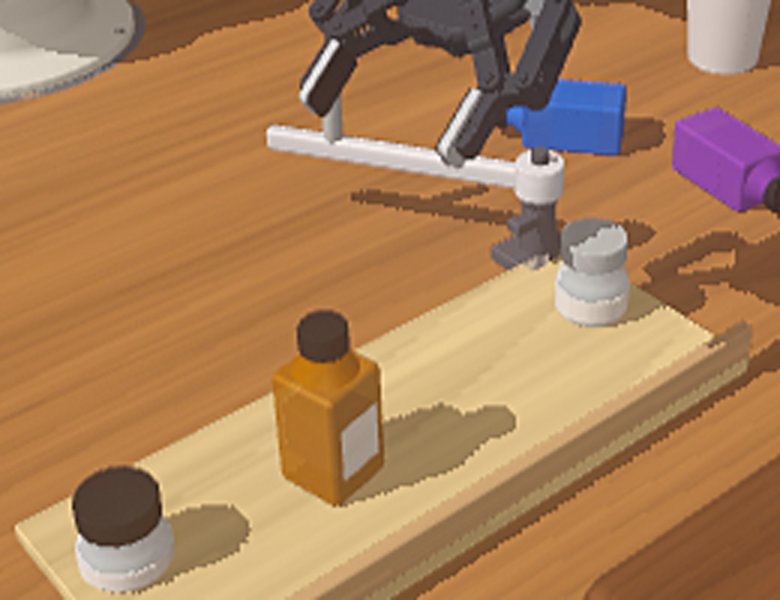

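The bottle stands free and upright (base corner at crop (335,502), cap at (323,335)), both jars are in place and the jaws are clear. Next is the peg. I'll work out its grasp and the swing.

```bash
python3 - <<'E'
from h import *
peg=np.array([.450,.058]); H=np.array([.576,.142]); print("len",np.linalg.norm(peg-H))
az=-56.4
T=plan(target([*peg,.20],az,0),20)
T0=target([*peg,.082],az,0)
plan(T0,10,T)
a=np.radians(57.3); Rz=np.array([[np.cos(a),-np.sin(a)],[np.sin(a),np.cos(a)]])
pe=H+Rz@(peg-H); print("end",pe)
plan(target([*pe,.082],az+57.3,0),20,T0)
E
```

```text
len 0.1514331535694875
20 rows: t [ 0.0016 -0.0124 -0.0021] a [1.7  2.38 3.23] -> end [0.4507 0.0584 0.1992]  mid [ 0.536 -0.033  0.197]
10 rows: t [-0.0001  0.      0.0117] a [-0.01 -0.01 -0.01] -> end [0.4499 0.0579 0.0822]  mid [0.45  0.058 0.141]
end [ 0.57861663 -0.00941055]
20 rows: t [0.0002 0.0076 0.    ] a [ 0.    0.   -2.86] -> end [ 0.5791 -0.0098  0.082 ]  mid [0.506 0.008 0.082]
```

```bash
python3 -m handwheel '[{"tx":0.0016,"ty":-0.0124,"tz":-0.0021,"ax":1.7,"ay":2.38,"az":3.23,"jaw":1},{"tx":0.0016,"ty":-0.0124,"tz":-0.0021,"ax":1.7,"ay":2.38,"az":3.23,"jaw":1},{"tx":0.0016,"ty":-0.0124,"tz":-0.0021,"ax":1.7,"ay":2.38,"az":3.23,"jaw":1},{"tx":0.0016,"ty":-0.0124,"tz":-0.0021,"ax":1.7,"ay":2.38,"az":3.23,"jaw":1},{"tx":0.0016,"ty":-0.0124,"tz":-0.0021,"ax":1.7,"ay":2.38,"az":3.23,"jaw":1},{"tx":0.0016,"ty":-0.0124,"tz":-0.0021,"ax":1.7,"ay":2.38,"az":3.23,"jaw":1},{"tx":0.0016,"ty":-0.0124,"tz":-0.0021,"ax":1.7,"ay":2.38,"az":3.23,"jaw":1},{"tx":0.0016,"ty":-0.0124,"tz":-0.0021,"ax":1.7,"ay":2.38,"az":3.23,"jaw":1},{"tx":0.0016,"ty":-0.0124,"tz":-0.0021,"ax":1.7,"ay":2.38,"az":3.23,"jaw":1},{"tx":0.0016,"ty":-0.0124,"tz":-0.0021,"ax":1.7,"ay":2.38,"az":3.23,"jaw":1}]' 60
python3 -m handwheel '[{"tx":0.0016,"ty":-0.0124,"tz":-0.0021,"ax":1.7,"ay":2.38,"az":3.23,"jaw":1},{"tx":0.0016,"ty":-0.0124,"tz":-0.0021,"ax":1.7,"ay":2.38,"az":3.23,"jaw":1},{"tx":0.0016,"ty":-0.0124,"tz":-0.0021,"ax":1.7,"ay":2.38,"az":3.23,"jaw":1},{"tx":0.0016,"ty":-0.0124,"tz":-0.0021,"ax":1.7,"ay":2.38,"az":3.23,"jaw":1},{"tx":0.0016,"ty":-0.0124,"tz":-0.0021,"ax":1.7,"ay":2.38,"az":3.23,"jaw":1},{"tx":0.0016,"ty":-0.0124,"tz":-0.0021,"ax":1.7,"ay":2.38,"az":3.23,"jaw":1},{"tx":0.0016,"ty":-0.0124,"tz":-0.0021,"ax":1.7,"ay":2.38,"az":3.23,"jaw":1},{"tx":0.0016,"ty":-0.0124,"tz":-0.0021,"ax":1.7,"ay":2.38,"az":3.23,"jaw":1},{"tx":0.0016,"ty":-0.0124,"tz":-0.0021,"ax":1.7,"ay":2.38,"az":3.23,"jaw":1},{"tx":0.0016,"ty":-0.0124,"tz":-0.0021,"ax":1.7,"ay":2.38,"az":3.23,"jaw":1}]'
python3 - <<'E'
from h import *
print(np.round(telemetry.get_obs()["q"],1))
plan(target([.450,.058,.082],-56.4,0),10)
E
```

```text
time: 18.15
ee_pos: [0.5345, -0.0328, 0.1928]
tcp_rot: [170.2, 27.2, 64.1]
wrist_force: [-0.6, -0.1, -0.7]
opening: 0.0852
grasp_force: 0.0
time: 19.4
ee_pos: [0.4492, 0.0584, 0.1957]
tcp_rot: [-179.7, 0.2, 33.4]
wrist_force: [0.5, -0.0, -0.4]
opening: 0.0854
grasp_force: 0.0
[  7.3  -8.5  -7.   91.8   0.2 153.9]
10 rows: t [0.0001 0.0001 0.0114] a [-0.03  0.02 -0.02] -> end [0.4502 0.0583 0.0817]  mid [0.45  0.058 0.139]
```

```bash
python3 -m handwheel '[{"tx":0,"ty":0,"tz":0.0114,"ax":0,"ay":0,"az":0,"jaw":1},{"tx":0,"ty":0,"tz":0.0114,"ax":0,"ay":0,"az":0,"jaw":1},{"tx":0,"ty":0,"tz":0.0114,"ax":0,"ay":0,"az":0,"jaw":1},{"tx":0,"ty":0,"tz":0.0114,"ax":0,"ay":0,"az":0,"jaw":1},{"tx":0,"ty":0,"tz":0.0114,"ax":0,"ay":0,"az":0,"jaw":1},{"tx":0,"ty":0,"tz":0.0114,"ax":0,"ay":0,"az":0,"jaw":1},{"tx":0,"ty":0,"tz":0.0114,"ax":0,"ay":0,"az":0,"jaw":1},{"tx":0,"ty":0,"tz":0.0114,"ax":0,"ay":0,"az":0,"jaw":1},{"tx":0,"ty":0,"tz":0.0114,"ax":0,"ay":0,"az":0,"jaw":1},{"tx":0,"ty":0,"tz":0.011,"ax":0,"ay":0,"az":0,"jaw":1}]'
python3 -m handwheel '[{"tx":0,"ty":0,"tz":0,"ax":0,"ay":0,"az":0,"jaw":0.6},{"tx":0,"ty":0,"tz":0,"ax":0,"ay":0,"az":0,"jaw":0.3},{"tx":0,"ty":0,"tz":0,"ax":0,"ay":0,"az":0,"jaw":0},{"tx":0,"ty":0,"tz":0,"ax":0,"ay":0,"az":0,"jaw":-0.2},{"tx":0,"ty":0,"tz":0,"ax":0,"ay":0,"az":0,"jaw":-0.4},{"tx":0,"ty":0,"tz":0,"ax":0,"ay":0,"az":0,"jaw":-0.6},{"tx":0,"ty":0,"tz":0,"ax":0,"ay":0,"az":0,"jaw":-1},{"tx":0,"ty":0,"tz":0,"ax":0,"ay":0,"az":0,"jaw":-1},{"tx":0,"ty":0,"tz":0,"ax":0,"ay":0,"az":0,"jaw":-1},{"tx":0,"ty":0,"tz":0,"ax":0,"ay":0,"az":0,"jaw":-1}]' 60
```

```text
time: 20.65
ee_pos: [0.4492, 0.0579, 0.0816]
tcp_rot: [-179.8, 0.2, 33.5]
wrist_force: [-0.5, 0.9, -0.6]
opening: 0.0857
grasp_force: 0.0
time: 21.9
ee_pos: [0.4492, 0.058, 0.0824]
tcp_rot: [-179.8, 0.2, 33.5]
wrist_force: [-2.4, 1.3, 4.1]
opening: 0.0124
grasp_force: 58.4
```

```bash
python3 -m handwheel '[{"tx":0.0002,"ty":0.0075,"tz":0,"ax":0,"ay":0,"az":-2.86,"jaw":-1},{"tx":0.0002,"ty":0.0075,"tz":0,"ax":0,"ay":0,"az":-2.86,"jaw":-1},{"tx":0.0002,"ty":0.0075,"tz":0,"ax":0,"ay":0,"az":-2.86,"jaw":-1},{"tx":0.0002,"ty":0.0075,"tz":0,"ax":0,"ay":0,"az":-2.86,"jaw":-1},{"tx":0.0002,"ty":0.0075,"tz":0,"ax":0,"ay":0,"az":-2.86,"jaw":-1},{"tx":0.0002,"ty":0.0075,"tz":0,"ax":0,"ay":0,"az":-2.86,"jaw":-1},{"tx":0.0002,"ty":0.0075,"tz":0,"ax":0,"ay":0,"az":-2.86,"jaw":-1},{"tx":0.0002,"ty":0.0075,"tz":0,"ax":0,"ay":0,"az":-2.86,"jaw":-1},{"tx":0.0002,"ty":0.0075,"tz":0,"ax":0,"ay":0,"az":-2.86,"jaw":-1},{"tx":0.0002,"ty":0.0075,"tz":0,"ax":0,"ay":0,"az":-2.86,"jaw":-1}]'
python3 - <<'E'
from h import *
T=pose(); print("tool-frame force",np.round(T[:3,:3].T@telemetry.get_obs()["wrist_force"],2))
E
```

```text
time: 23.15
ee_pos: [0.5046, 0.0083, 0.0824]
tcp_rot: [-179.7, 0.1, 62.2]
wrist_force: [-3.8, 4.2, 6.9]
opening: 0.0125
grasp_force: 58.8
tool-frame force [ 1.95 -5.34 -6.9 ]
```

```bash
python3 -m handwheel '[{"tx":0.0002,"ty":0.0075,"tz":0,"ax":0,"ay":0,"az":-2.86,"jaw":-1},{"tx":0.0002,"ty":0.0075,"tz":0,"ax":0,"ay":0,"az":-2.86,"jaw":-1},{"tx":0.0002,"ty":0.0075,"tz":0,"ax":0,"ay":0,"az":-2.86,"jaw":-1},{"tx":0.0002,"ty":0.0075,"tz":0,"ax":0,"ay":0,"az":-2.86,"jaw":-1},{"tx":0.0002,"ty":0.0075,"tz":0,"ax":0,"ay":0,"az":-2.86,"jaw":-1},{"tx":0.0002,"ty":0.0075,"tz":0,"ax":0,"ay":0,"az":-2.86,"jaw":-1},{"tx":0.0002,"ty":0.0075,"tz":0,"ax":0,"ay":0,"az":-2.86,"jaw":-1},{"tx":0.0002,"ty":0.0075,"tz":0,"ax":0,"ay":0,"az":-2.86,"jaw":-1},{"tx":0.0002,"ty":0.0075,"tz":0,"ax":0,"ay":0,"az":-2.86,"jaw":-1},{"tx":0,"ty":0,"tz":0,"ax":0,"ay":0,"az":0,"jaw":-1}]'
python3 - <<'E'
from h import *
T=pose(); print("tool-frame force",np.round(T[:3,:3].T@telemetry.get_obs()["wrist_force"],2))
E
```

```text
time: 24.4
ee_pos: [0.5693, -0.0084, 0.0824]
tcp_rot: [-179.7, -0.1, 87.9]
wrist_force: [-5.7, 6.4, 9.4]
opening: 0.0124
grasp_force: 59.1
tool-frame force [ 6.18 -5.93 -9.37]
```

```bash
python3 -m handwheel '[{"tx":0,"ty":0.002,"tz":0,"ax":0,"ay":0,"az":-0.7,"jaw":-1},{"tx":0,"ty":0.002,"tz":0,"ax":0,"ay":0,"az":-0.7,"jaw":-1},{"tx":0,"ty":0.002,"tz":0,"ax":0,"ay":0,"az":-0.7,"jaw":-1},{"tx":0,"ty":0.001,"tz":0,"ax":0,"ay":0,"az":0,"jaw":-1},{"tx":0,"ty":0,"tz":0,"ax":0,"ay":0,"az":0,"jaw":-1},{"tx":0,"ty":0,"tz":0,"ax":0,"ay":0,"az":0,"jaw":-1},{"tx":0,"ty":0,"tz":0,"ax":0,"ay":0,"az":0,"jaw":-1},{"tx":0,"ty":0,"tz":0,"ax":0,"ay":0,"az":0,"jaw":-1},{"tx":0,"ty":0,"tz":0,"ax":0,"ay":0,"az":0,"jaw":-1},{"tx":0,"ty":0,"tz":0,"ax":0,"ay":0,"az":0,"jaw":-1}]'
python3 - <<'E'
from h import *
T=pose(); print("tool-frame force",np.round(T[:3,:3].T@telemetry.get_obs()["wrist_force"],2))
E
```

```text
time: 25.65
ee_pos: [0.5754, -0.0084, 0.0824]
tcp_rot: [-179.7, -0.1, 90.0]
wrist_force: [-8.5, 6.1, 10.1]
opening: 0.0127
grasp_force: 59.4
tool-frame force [  6.12  -8.6  -10.06]
```

```bash
python3 -m handwheel '[{"tx":0,"ty":0.001,"tz":0,"ax":0,"ay":0,"az":0,"jaw":-1},{"tx":0,"ty":0.001,"tz":0,"ax":0,"ay":0,"az":0,"jaw":-1},{"tx":0,"ty":0,"tz":0,"ax":0,"ay":0,"az":0,"jaw":-1},{"tx":0,"ty":0,"tz":0,"ax":0,"ay":0,"az":0,"jaw":-1},{"tx":0,"ty":0,"tz":0,"ax":0,"ay":0,"az":0,"jaw":-1},{"tx":0,"ty":0,"tz":0,"ax":0,"ay":0,"az":0,"jaw":-1},{"tx":0,"ty":0,"tz":0,"ax":0,"ay":0,"az":0,"jaw":-1},{"tx":0,"ty":0,"tz":0,"ax":0,"ay":0,"az":0,"jaw":-1},{"tx":0,"ty":0,"tz":0,"ax":0,"ay":0,"az":0,"jaw":-1},{"tx":0,"ty":0,"tz":0,"ax":0,"ay":0,"az":0,"jaw":-1}]'
python3 - <<'E'
from h import *
T=pose(); o=telemetry.get_obs();print("tool-frame force",np.round(T[:3,:3].T@o["wrist_force"],2),np.round(o["ee_pos"],4))
E
```

```text
time: 26.9
ee_pos: [0.576, -0.0084, 0.0823]
tcp_rot: [-179.5, -0.1, 90.0]
wrist_force: [-16.9, 6.6, 14.0]
opening: 0.013
grasp_force: 60.2
tool-frame force [  6.58 -17.04 -13.84] [ 0.576  -0.0084  0.0823]
```

The force jumped to 17 N with only 0.6 mm of travel, so the arm is on its stop. I'll make a final check with the last picture.

```bash
python3 - <<'E'
from h import *
a=cam("top")[0][100:290,255:475]; b=cam("scene")[0][130:340,165:425]
a=cv2.resize(a,(390,337),interpolation=cv2.INTER_CUBIC); b=cv2.resize(b,(405,327),interpolation=cv2.INTER_CUBIC)
cv2.imwrite("pics/fin.png",np.hstack([a[:327],b])[:,:,::-1])
E
```

```text
(no output)
```

View pics/fin.png

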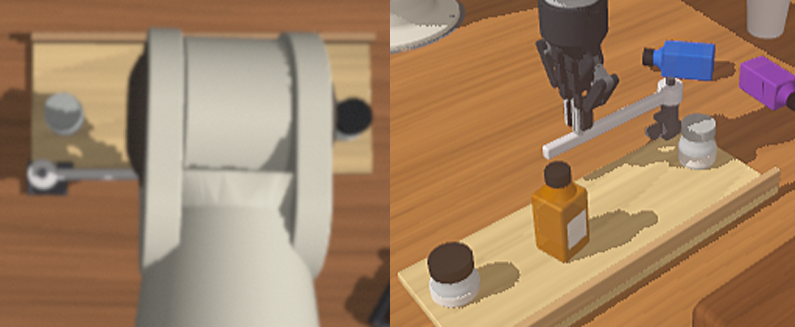

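The left view shows the keeper lying along the near edge, from (40,176) to (135,174). The right view shows the bottle upright at (560,215), the jars at (453,275) and (698,140), and the fingers on the peg at (578,120). Handing in.

```bash
python3 -c "
from workcell import workorder; print(workorder.job_done())"
```

```text
the job is handed in; nothing more can be done
None
```

The bottle stands upright on the lane board between the two jars, which stayed put, and the fingers are holding the keeper arm against its stop (about 17 N along the swing); I handed the job in at about 27 s on the robot's clock.

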